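Scoop the humidifier ball into its dish and hold the dish over the cigar box

ROBOT

A 6-joint arm with a two-finger parallel gripper is mounted at the origin on a cart in front of the work surface, level with it; the furniture and walls round the work are solid. World frame = base frame: x ahead of the robot, y to its left, z up, the work surface at z = 0. Lengths are in m, angles in rad, forces in N, time in s.
With the tool pointing down it reaches from about 0.275 to 0.825 m from the base axis. Payload 5.2 kg.
Tool frame: the origin (TCP) lies between the finger pads; the fingertips stand 8 mm ahead of it and the grasp point (between the pads) lies 11 mm behind it; z points along the fingers, y is the line along which they close (so a half turn about z gives the same grasp; the last joint's range is limited). The gripper opens to 93 mm and grips with 3 to 60 N. Pads are 15 mm wide; open, the fingers measure 128 mm over their backs; the gripper's body (75 mm by 188 mm) begins 65 mm behind the grasp point.
Start: joints at [0.973, 0.259, 1.535, -0, 1.348, -0.203], TCP at [0.212, 0.508, 0.227] pointing down, gripper open.
Joint ranges: [-3.14, 3.14], [-0.91, 2.08], [0.19, 2.58], [-1.22, 4.36], [0.22, 2.71], [-3.12, 3.12]. Speed limits (rad/s): [2.57, 2.57, 3.14, 3.14, 3.14, 3.14].

INTERFACE

Orientations are given as a unit quaternion [w, x, y, z].
In Python, from plant import read_state, grab_frame, job, look_for, outline_of gives the robot as it stands.
- The arm moves only by the tool send_rows, never from a script. Its argument "series" is one flat list of numbers, 7 for each row, row after row: the closure, from -1 (fully open) to 1 (shut), then the shift along the tool's x, y, z in m, then the turn, a rotation vector about the tool's x, y, z in rad. In form: [hand, dx, dy, dz, ax, ay, az, hand, dx, dy, dz, ax, ay, az, ...]. A call has 1 to 12 rows; each row shifts and turns the commanded pose from where the row before left it, along the tool's axes as they then stand; what a row does not reach is not made up. A row lasts 1/10 s, in which the tool goes at most 50 mm and 8.59 degrees, less where a joint would pass 70% of its speed; a pose out of reach is approached as far as the arm can. A call is refused whole if a number of a shift passes 0.05 or a number of a turn 0.15, either way. A call with a gripper value outside its range is refused whole. The fingers move at their own pace and stop on an object; "newtons" is the grip in N (left out, the last holds). Time passes only in rows, so rows that do not move let the fingers close. It gives the time, the measured TCP pose, the force, the opening and the grip force at its end, in the units of the state.
- read_state(): the state, without advancing time (a new reading comes with each control period).
- grab_frame(name): name is "scene" or "side" or "wrist"; returns a dict with "color" (400x640x3 uint8, red, green, blue), "intrinsics" (3x3 intrinsics, pixels), "rvec" (rotation vector, rad) and "tvec" (3), from world to camera coordinates, as OpenCV has them. Camera axes: x right, y down, z forward; pixel columns grow to the right and rows downward; lengths in m; the calibration is good to about 2 mm. A picture is of the moment at which its call begins. There is no depth.
- job.hand_in(): hands the job in; it is judged then, once.
Trained networks look in a picture, given as the dict that the camera call returned (one of the last four; its "shot" number tells which), for a name from the list of things; names that differ only in an ending like _2 or _b are one class to them, and where a whole thing is asked for, a point or a joint stands for the part that bears it (a point fixed in the world has none). Each returns a list of dicts, best first, with "p" (0 to 1); they miss things now and then, are a little off and sometimes report something else, mostly with a low value. They report only what shows in the picture. A call takes as long as a camera call.
- look_for(picture, name): "rect" ([left, top, right, bottom] as shares, 0 to 1, of the picture: columns of its width, rows of its height, round what is visible of it).
- outline_of(picture, name): "region" (400x640 bool, what is visible of it) and "rect" ([left, top, right, bottom] as shares, 0 to 1, of the picture: columns of its width, rows of its height, round what is visible of it).
The state is a dict: "clock": time; "joint_pos": joint angles; "qd": joint speeds; "joint_torque": joint torques, N m; "eef_pos": TCP position; "eef_rot": TCP orientation; "wrist_force": force on the tool from outside, world axes, zero at the start; "moment": the same for the moment, N m; "width": finger opening in m; "grip_force": force on a finger pad.
Only numpy, scipy, OpenCV 4.12 (cv2) and the standard library are available. Lean on these libraries where they do the work, as an engineer would, in place of code of your own. Each camera call takes 0.05 s, during which the arm holds its last target. There are 200 camera calls.

TASK

With the hand scoop, and without touching the ball with the fingers or dropping it on the worktop, scoop the orange humidifier ball out of the wooden tray and tip it into the white dish, then stand the scoop upright on the worktop and let go of it. Take the dish by its blue grip, lift it level with the ball resting in the middle, and turn it a quarter turn so that its long side runs along the long side of the open cigar box. Finish while still holding the dish still and level a little above the box, centred over its opening, and leave the glass mug and the small mist bottle where they stand.

Things in the scene. Friction and masses are not known exactly. Their poses are not given: they have to be found in the camera images.
- ball_center (a point): centre of the smooth, polished orange ball, 28 mm in diameter, 25 g; it rolls freely and lies in the tray at the start, in the half farther from the robot, near the tray's long middle line
- tray: low open wooden tray, fixed to the worktop, outside 180 (x) x 88 (y) x 24 mm high, walls and floor 5 mm thick (inside 170 x 78 mm, inner floor 5 mm above the worktop). Origin: centre of the underside; x runs along the tray's length, away from the robot, to the end wall beside the ball, against which the ball can be scooped
- scoop: aluminium hand scoop, 90 g, standing on the worktop on its flat underside. Origin: underside, centre of the pan; x points out of the open mouth, z up. Pan 56 mm wide outside (50 inside), from its back wall (30 mm high) at x = -29 mm to its lip at x = +36 mm; side walls 22 mm high, floor 2.5 mm thick
- scoop_lip (a point): tip of the scoop's bevelled lip, at its underside (x = +36 mm, z = 0). From the tip the lip rises to a crest about 4 mm high at x = +28 mm; a ball past the crest stays in the pan until the mouth is tipped about 25 to 35 degrees down
- scoop_grip (a point): point at which to hold the scoop: on its upright dark wooden grip behind the back wall (x = -43 mm), 70 mm above the underside. The grip is 24 mm (x) by 16 mm (y), 100 mm high: take it from above with the fingers closing along the scoop's y
- scoop_pan (a point): the place of the ball's centre when it lies in the middle of the scoop's pan (16.5 mm above the scoop's origin)
- dish: white oblong dish, 160 g, on the worktop. Origin: underside, below the middle of the round hollow; x is the long direction, away from the grip, z up. Foot plate x from -90 to +52 mm, 96 mm wide, 5 mm thick. Hollow 96 mm across, rim 26 mm above the underside, sloping to a floor about 9 mm above it, so that the ball settles in the middle (centre 23 mm up)
- dish_grip (a point): point at which to hold the dish: on its upright blue grip (x = -75 mm), 62 mm above the underside. The grip is 24 mm (x) by 16 mm (y), 86 mm high: take it from above with the fingers closing along the dish's y, firmly (some 50 N), since the dish hangs out to one side
- dish_mid (a point): middle of the dish's foot plate, on its underside (x = -19 mm in the dish's frame); this point is to stand over the middle of the box
- box: open cedar cigar box, fixed, 160 mm (x) by 222 mm (y, the long side), walls 6 mm thick, rim about 55 mm above the worktop, with a layer of cigars inside. Origin: centre of the underside; its lid is hinged on the far (+x) long side and stands open, leaning a little back, up to about 220 mm height
- box_lid (a joint): angle of the cigar box's lid: 0 closed, 1.83 fully open; it stands open at the start and stays so
- mug: glass coffee mug, 90 mm wide, 124 mm high, a bystander; origin at its underside
- mist: small clear mist bottle with a white cap, 36 mm wide, 129 mm high, a bystander; origin at its underside

How it is judged:
On the way, in this order (a step that is already met when the one before it is completed fails the run):
1. the ball lies in the scoop's pan, lifted clear of the tray (distance between ball_center and scoop_pan below 0.03 m and height (world z) of ball_center above 0.05 m), for 0.2 s.
2. the ball rests in the dish's hollow while the dish stands on the worktop (horizontal distance between ball_center and dish below 0.016 m and z of ball_center in the frame of dish below 0.03 m and linear speed of ball below 0.1 m/s and height (world z) of dish below 0.006 m), for 0.2 s.
3. the scoop stands upright on the worktop, let go (height (world z) of scoop below 0.003 m and angle between scoop's own z axis and vertical below 0.1 rad and contact force between scoop and the fingers below 0.1 N), for 0.2 s.
4. the dish is lifted clear of the worktop with the ball in its middle (height (world z) of dish above 0.05 m and horizontal distance between ball_center and dish below 0.016 m), for 0.2 s.
At the end, for the whole second after the job is handed in: The gripper holds the dish still, level within 0.1 rad, 60 to 200 mm up, clear of the box, along its long side within 0.17 rad, middle over middle within 30 mm each way; the ball rests within 12 mm of the hollow's middle; the scoop stands upright on the worktop; the lid is open (angle between the x axis of dish and the y axis of box, either way round below 0.17 rad and x of dish_mid in the frame of box between -0.03 and 0.03 m and y of dish_mid in the frame of box between -0.03 and 0.03 m and height (world z) of dish between 0.06 and 0.2 m and angle between each of dish, scoop's own z axis and vertical below 0.1 rad and linear speed of dish below 0.02 m/s and angular speed of dish below 0.1 rad/s and horizontal distance between ball_center and dish below 0.012 m and z of ball_center in the frame of dish below 0.03 m and contact force between dish and the fingers above 1 N and contact force between dish and box below 0.1 N and height (world z) of scoop below 0.003 m and value of joint box_lid above 1.5 rad); the arm keeps its last pose, push and grip.
It fails at once if the fingers touch the ball (contact force between ball and the fingers above 0.3 N).
It fails at once if the ball falls on the worktop (height (world z) of ball_center below 0.0155 m).
It fails at once if the lifted dish is tipped by more than 0.2 rad, or its ball leaves the middle (height (world z) of dish above 0.02 m and (angle between dish's own z axis and vertical above 0.2 rad or horizontal distance between ball_center and dish above 0.025 m)).
It fails at once if the mug or the mist bottle is pushed aside by more than 30 mm (distance of any of mug, mist from where it was at the start of the episode above 0.03 m).
It also fails if it takes over 72 s, if anything falls off the work surface, if the arm or the gripper's body presses on something with over 40 N, if the wrist force passes 120 N, or if a joint passes its speed limit or range.

## Working session

There is one attempt and no reset: what is moved stays moved. The work goes in short steps, Python scripts to look and compute and a tool call to move; the robot and the scene stay as the last step left them, time stands still between calls to the robot, and variables do not carry over. Pictures are saved under pics/ and viewed, at most 10 in all, crops included, and the job is handed in when it is done.

Besides the shell and the picture viewer there is one more tool, called after "Request:" as name(argument=value, ...), one argument or row to a line, values as JSON. send_rows: Moves the arm, as the interface text tells. Its arguments: {"type":"object","properties":{"series":{"type":"array","items":{"type":"number"}},"newtons":{"type":"number"}},"required":["series"]}

```bash
mkdir -p pics
cat > h.py <<'E'
import numpy as np, cv2, pickle
from plant import *
from scipy.spatial.transform import Rotation as R
def cam(n):
    f=grab_frame(n); return f
def P(f):
    Rm=cv2.Rodrigues(np.array(f["rvec"],float))[0]; return Rm,np.array(f["tvec"],float).ravel(),np.array(f["intrinsics"],float)
def ray(f,u,v):
    Rm,t,K=P(f); d=Rm.T@np.linalg.inv(K)@np.array([u,v,1.]); return -Rm.T@t,d
def atz(f,u,v,z):
    o,d=ray(f,u,v); return o+d*(z-o[2])/d[2]
def proj(f,p):
    return cv2.projectPoints(np.array(p,float).reshape(-1,1,3),np.array(f["rvec"],float),np.array(f["tvec"],float),np.array(f["intrinsics"],float),None)[0].reshape(-1,2)
def tri(obs):
    A=np.zeros((3,3));b=np.zeros(3)
    for f,u,v in obs:
        o,d=ray(f,u,v); d=d/np.linalg.norm(d); M=np.eye(3)-np.outer(d,d); A+=M;b+=M@o
    return np.linalg.solve(A,b)
E
python3 - <<'E'
from h import *
np.set_printoptions(precision=3,suppress=True)
s=read_state();print(s)
fs={}
for n in("scene","side","wrist"):
    f=cam(n);fs[n]=f;cv2.imwrite(f"pics/{n}0.png",f["color"][:,:,::-1])
    o,_=ray(f,0,0);print(n,o,P(f)[2][0])
    for k in("ball_center","tray","scoop","scoop_grip","dish","dish_grip","box","mug","mist"):
        r=outline_of(f,k)
        if r:
            m=r[0]["region"];v,u=np.nonzero(m);print(k,round(r[0]["p"],2),len(u),"c",u.mean().round(1),v.mean().round(1),"bb",u.min(),v.min(),u.max(),v.max()); fs[n,k]=m
pickle.dump(fs,open("fs.pkl","wb"))
E
```

```text
{'clock': 0.0, 'joint_pos': array([ 0.973,  0.259,  1.536, -0.   ,  1.348, -0.203]), 'qd': array([ 0.   ,  0.001, -0.001, -0.   ,  0.   , -0.001]), 'joint_torque': array([  0.   , -43.731, -28.401,   0.072,   0.041,  -0.   ]), 'eef_pos': array([0.211, 0.507, 0.226]), 'eef_rot': array([-0.   ,  0.196,  0.981, -0.001]), 'wrist_force': array([ 0.121, -0.279,  0.209]), 'moment': array([ 0.037, -0.018, -0.006]), 'grip_force': 0.0, 'width': 0.0933932556439714}
scene [-0.351 -0.809  0.887] [412.419   0.    317.528]
ball_center 0.52 878 c 336.1 233.0 bb 314 219 360 250
tray 0.55 707 c 262.9 188.6 bb 241 174 286 203
scoop 0.86 418 c 284.6 213.2 bb 274 199 300 224
scoop_grip 0.81 367 c 284.6 214.0 bb 275 199 300 224
dish_grip 0.82 864 c 336.3 232.7 bb 314 219 359 249
box 0.73 7575 c 412.0 252.4 bb 358 193 461 311
mug 0.86 614 c 307.8 171.8 bb 296 157 319 186
mist 0.55 233 c 245.5 163.5 bb 241 148 251 176
side [0.422 1.088 0.672] [395.272   0.    318.826]
ball_center 0.55 88 c 289.5 271.3 bb 285 266 294 276
tray 0.63 2149 c 313.4 273.3 bb 273 257 349 290
scoop 0.65 648 c 352.6 221.3 bb 333 201 367 233
scoop_grip 0.82 701 c 353.2 220.7 bb 333 199 367 234
dish 0.79 838 c 340.7 189.7 bb 317 172 360 202
dish_grip 0.76 779 c 340.4 189.8 bb 317 172 360 201
box 0.85 1411 c 354.0 153.6 bb 330 111 376 170
mug 0.57 1479 c 256.1 233.6 bb 237 211 280 257
mist 0.95 736 c 283.2 307.9 bb 275 279 293 332
wrist [0.148 0.533 0.385] [360.479   0.    320.974]
```

View pics/scene0.png

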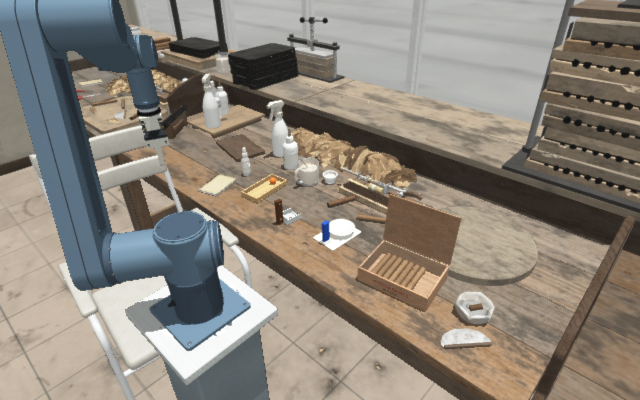

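View pics/side0.png

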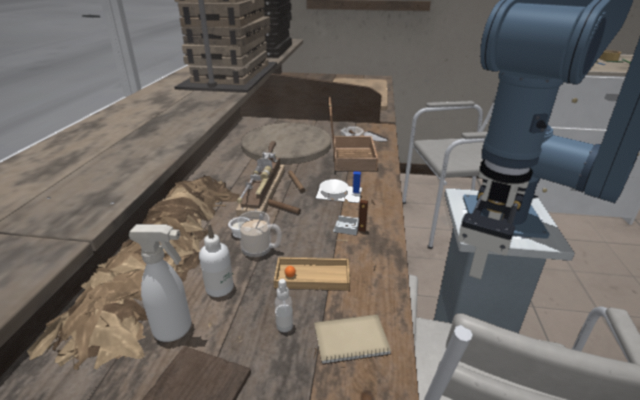

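Scene view: tray about (263,188) with the ball at (272,181), scoop at (285,214), dish at (337,232), box at (405,262). The side view agrees, with the ball at (290,271) and the scoop grip at (363,215). Next I'll get rough positions, then move to bring the wrist camera over them.

```bash
cat >> h.py <<'E'
np.set_printoptions(precision=4,suppress=True)
E
python3 - <<'E'
from h import *
fs=pickle.load(open("fs.pkl","rb"));a,b=fs["scene"],fs["side"]
print("ball",tri([(a,272,181),(b,289.5,271.3)]), atz(b,289.5,271.3,.019),atz(a,272,181,.019))
for nm,z,f in(("tray",.02,a),("tray",.02,b)):
    m=fs["scene" if f is a else "side","tray"].astype(np.uint8);c=max(cv2.findContours(m,0,1)[0],key=cv2.contourArea);q=cv2.approxPolyDP(c,4,True).reshape(-1,2);print(nm,[atz(f,*p,z)[:2] for p in q])
print("scoop grip top-ish",atz(b,363,201,.1),atz(a,279,201,.1))
print("dish",atz(b,334,187,.026),atz(a,342,228,.026),"grip top",atz(b,357,173,.086),atz(a,325,222,.086))
print("box",atz(b,354,140,.055), "mug",atz(b,256,250,0),"mist",atz(b,285,328,0))
f=fs["wrist"];s=read_state();Rt=R.from_quat(np.array(s["eef_rot"])[[1,2,3,0]]);o,d=ray(f,320,200)
print("cam in tool",Rt.inv().apply(o-s["eef_pos"]),"axis",Rt.inv().apply(d),P(f)[2]); print(Rt.as_matrix())
E
```

```text
ball [0.5905 0.3631 0.0191] [0.5917 0.362  0.019 ] [0.5889 0.3627 0.019 ]
tray [array([0.6324, 0.3236]), array([0.6216, 0.4128]), array([0.4377, 0.3767]), array([0.4411, 0.2755])]
tray [array([0.6314, 0.3257]), array([0.6132, 0.4244]), array([0.6013, 0.3921]), array([0.5834, 0.4202]), array([0.445 , 0.4037]), array([0.4554, 0.2965])]
scoop grip top-ish [0.426  0.1371 0.1   ] [0.4255 0.1301 0.1   ]
dish [ 0.5263 -0.0623  0.026 ] [ 0.5291 -0.0725  0.026 ] grip top [ 0.4524 -0.0586  0.086 ] [ 0.4553 -0.0609  0.086 ]
box [ 0.4817 -0.4096  0.055 ] mug [0.7036 0.2696 0.    ] mist [0.5702 0.5185 0.    ]
cam in tool [ 0.068  -0.001  -0.1581] axis [-0.2422 -0.0038  0.9702] [[360.4795   0.     320.974 ]
 [  0.     360.4795 200.8605]
 [  0.       0.       1.    ]]
[[-0.9231  0.3846 -0.    ]
 [ 0.3846  0.9231 -0.    ]
 [ 0.     -0.     -1.    ]]
```

Request:
send_rows(
  series=[-1,-0.031,-0.023,-0.006,0,0,-0.04,-1,-0.031,-0.023,-0.006,0,0,-0.04,-1,-0.031,-0.023,-0.006,0,0,-0.04,-1,-0.031,-0.023,-0.006,0,0,-0.04,-1,-0.031,-0.023,-0.006,0,0,-0.04,-1,-0.031,-0.023,-0.006,0,0,-0.04,-1,-0.031,-0.023,-0.006,0,0,-0.04,-1,-0.031,-0.023,-0.006,0,0,-0.04,-1,-0.031,-0.023,-0.006,0,0,-0.04,-1,-0.031,-0.023,-0.006,0,0,-0.04,-1,0,0,0,0,0,0,-1,0,0,0,0,0,0],
)

```text
clock: 2.7
eef_pos: [0.4639, 0.2183, 0.2864]
eef_rot: [-0.0, -0.001, 1.0, 0.0]
wrist_force: [-1.0, 0.6, 0.1]
width: 0.0931
grip_force: 0.0
```

Run:
```python
from h import *
s=read_state();print(s["clock"],s["eef_pos"],s["eef_rot"],s["joint_pos"])
f=cam("wrist");cv2.imwrite("pics/w1.png",f["color"][:,:,::-1]);g={"wrist":f}
for k in("ball_center","tray","scoop","scoop_grip","dish","dish_grip","box","mug","mist"):
    r=outline_of(f,k)
    if r:
        m=r[0]["region"];v,u=np.nonzero(m);print(k,round(r[0]["p"],2),len(u),"c",u.mean().round(1),v.mean().round(1),"bb",u.min(),v.min(),u.max(),v.max());g[k]=m
pickle.dump(g,open("w1.pkl","wb"))
```

```text
2.7 [0.4639 0.2183 0.2864] [-0.0004 -0.0014  1.      0.0001] [ 0.2218  0.157   1.5183  0.0004  1.4671 -1.3518]
tray 0.74 3097 c 247.8 164.1 bb 223 125 275 199
scoop 0.92 3065 c 247.8 164.5 bb 224 126 275 199
scoop_grip 0.6 3247 c 247.7 164.3 bb 223 125 276 200
dish 0.64 9293 c 90.3 198.8 bb 33 144 137 256
dish_grip 0.69 9331 c 90.1 198.8 bb 33 144 137 256
mug 0.82 2490 c 353.3 349.2 bb 322 329 389 368
mist 0.57 504 c 551.1 247.0 bb 532 237 576 254
```

View pics/w1.png

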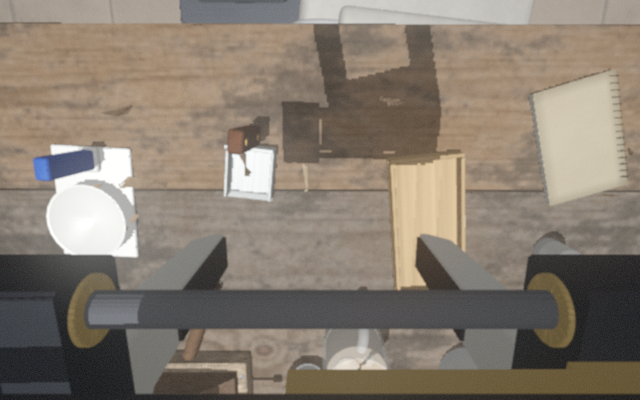

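The wrist view shows the dish at about (90,200) with its blue grip near (65,165). The scoop pan is at (250,172) with its grip at (243,138). The tray's near end is at (390–465,153); its far half is hidden by the gripper. I'll zoom in for corners.

Run:
```python
from h import *
f=pickle.load(open("w1.pkl","rb"))["wrist"];c=f["color"][:,:,::-1]
a=cv2.resize(c[115:210,210:290],None,fx=6,fy=6,interpolation=2)[:570,:400]
b=cv2.resize(c[140:310,375:475],None,fx=3.35,fy=3.35,interpolation=2)
h=max(a.shape[0],b.shape[0]);o=np.zeros((h,a.shape[1]+b.shape[1],3),np.uint8);o[:a.shape[0],:a.shape[1]]=a;o[:b.shape[0],a.shape[1]:]=b
print(a.shape,b.shape);cv2.imwrite("pics/w1z.png",o)
```

```text
(570, 400, 3) (570, 335, 3)
```

View pics/w1z.png

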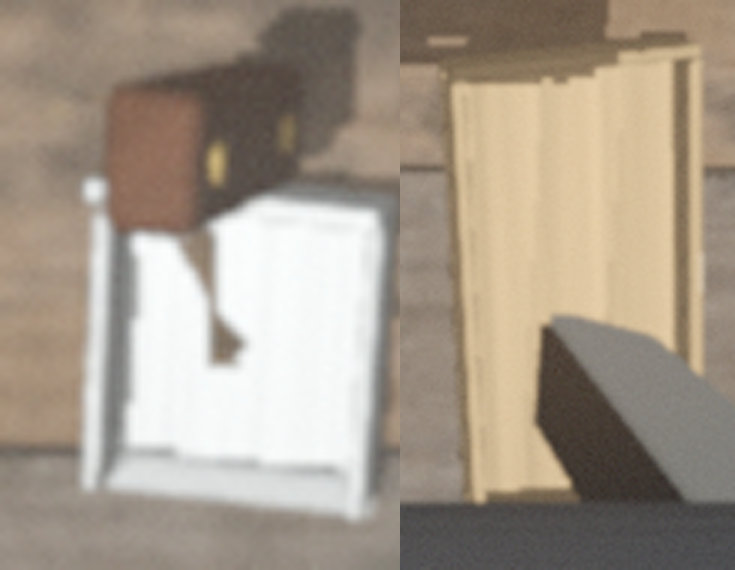

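The zoom shows the scoop lip running from about (100,490) to (362,518) and the grip top centred at (157,160). The tray's near corners are (447,72) and (703,48), its left edge runs to (472,500), and its right edge to (700,370).

Run:
```python
from h import *
f=pickle.load(open("w1.pkl","rb"))["wrist"]
A=lambda x,y,z:atz(f,210+x/6-.4,115+y/6-.4,z)[:2]
B=lambda x,y,z:atz(f,375+(x-400)/3.35-.35,140+y/3.35-.35,z)[:2]
print("lip",A(100,490,.0),A(362,518,.0));l,r=A(100,490,.003),A(362,518,.003);d=r-l;print("w",np.linalg.norm(d),"yaw",np.arctan2(d[1],d[0])-np.pi/2)
t=[A(108,90,.1),A(205,92,.1),A(197,232,.1),A(112,228,.1)];print("grip",t,np.mean(t,0))
print("wall L",A(95,190,.022),A(92,487,.004),"wall R",A(380,210,.022),A(365,515,.004))
q=[B(447,72,.024),B(472,500,.024),B(703,48,.024),B(700,370,.024)];print("tray",q)
for i,j in((0,1),(2,3)):
    d=q[j]-q[i];print("yaw",np.arctan2(d[1],d[0]))
d=q[2]-q[0];print(np.linalg.norm(d),np.arctan2(d[1],d[0])-np.pi/2)
# dish
c=f["color"][:,:,::-1];hsv=cv2.cvtColor(np.ascontiguousarray(c),cv2.COLOR_BGR2HSV)
m=(hsv[...,0]>105)&(hsv[...,0]<130)&(hsv[...,1]>150);m[:,200:]=0;v,u=np.nonzero(m);print("blue",u.min(),v.min(),u.max(),v.max())
# scene/side ball by colour
fs=pickle.load(open("fs.pkl","rb"));ob=[]
for n in("scene","side"):
    h=cv2.cvtColor(np.ascontiguousarray(fs[n]["color"][:,:,::-1]),cv2.COLOR_BGR2HSV);m=(h[...,0]<14)&(h[...,1]>170)&(h[...,2]>150)
    n_,lb,st,ce=cv2.connectedComponentsWithStats(m.astype(np.uint8));i=1+np.argmax(st[1:,4]);print(n,st[i],ce[i]);ob.append((fs[n],*ce[i]))
print(tri(ob))
```

```text
lip [0.5016 0.0973] [0.5076 0.1525]
w 0.055107022304372526 yaw -0.10753834489323366
grip [array([0.4134, 0.1295]), array([0.4137, 0.1447]), array([0.4356, 0.1423]), array([0.435 , 0.1288])] [0.4244 0.1363]
wall L [0.4365 0.106 ] [0.5    0.0968] wall R [0.4403 0.1612] [0.5059 0.1537]
tray [array([0.4531, 0.2965]), array([0.6173, 0.314 ]), array([0.4445, 0.3851]), array([0.564 , 0.3959])]
yaw 0.10607479774669355
yaw 0.09026406842507735
0.0890070452447488 0.09676102320780644
blue 35 161 35 162
scene [270 178   6   6  21] [272.5238 180.5714]
side [286 267   9   7  52] [289.6731 270.1154]
[0.591  0.3608 0.0214]
```

Checks hold: tray width 89 mm against 88, lip width 55 mm against 56, ball height 21 mm. So tray centre is about (0.538,0.350) with yaw 0.10, and the scoop yaw is about -0.125. I'll spin the tool half a turn so the wrist camera looks on the pan side, above the scoop grip.

Request:
send_rows(
  series=[-1,0.013,-0.0276,0,0,0,0,-1,0.013,-0.0276,0,0,0,0,-1,0.013,-0.0276,0,0,0,0,-1,0,0,0,0,0,0.148,-1,0,0,0,0,0,0.148,-1,0,0,0,0,0,0.148,-1,0,0,0,0,0,0.148,-1,0,0,0,0,0,0.148,-1,0,0,0,0,0,0.148,-1,0,0,0,0,0,0.148,-1,0,0,0,0,0,0.148,-1,0,0,0,0,0,0.148],
)

```text
clock: 4.4
eef_pos: [0.4251, 0.136, 0.2867]
eef_rot: [0.0, 0.618, 0.786, 0.0]
wrist_force: [-0.7, -1.1, 0.1]
width: 0.0925
grip_force: 0.0
```

Request:
send_rows(
  series=[-1,0,0,0,0,0,0.148,-1,0,0,0,0,0,0.148,-1,0,0,0,0,0,0.148,-1,0,0,0,0,0,0.148,-1,0,0,0,0,0,0.148,-1,0,0,0,0,0,0.148,-1,0,0,0,0,0,0.148,-1,0,0,0,0,0,0.148,-1,0,0,0,0,0,0.148,-1,0,0,0,0,0,0.148,-1,0,0,0,0,0,0.148,-1,0,0,0,0,0,0.148],
)

```text
clock: 5.6
eef_pos: [0.425, 0.1359, 0.2867]
eef_rot: [0.0, 1.0, 0.016, 0.0]
wrist_force: [0.0, 0.1, -0.4]
width: 0.0928
grip_force: 0.0
```

Request:
send_rows(
  series=[-1,0,0,0,0,0,0.148,-1,0,0,0,0,0,0,-1,0,0,0,0,0,0],
)

```text
clock: 5.9
eef_pos: [0.4251, 0.1359, 0.2867]
eef_rot: [-0.0, 0.999, -0.052, 0.0]
wrist_force: [-0.3, 0.3, 1.0]
width: 0.0928
grip_force: 0.0
```

```bash
cat >> h.py <<'E'
def tool():
    s=read_state();M=R.from_quat(np.array(s["eef_rot"])[[1,2,3,0]]).as_matrix();return s,np.array(s["eef_pos"]),M
def go(target,psi=None):
    s,p,M=tool();d=M.T@(np.array(target)-p);c=np.arctan2(M[1,0],M[0,0]);print("t",s["clock"],"p",p,"psi",c,"shift",d,"az",None if psi is None else -((psi-c+np.pi)%(2*np.pi)-np.pi),"tiltz",M[:,2])
E
python3 - <<'E'
from h import *
go([.4253,.1355,.059],-.125);print(read_state()["joint_pos"])
f=cam("wrist");cv2.imwrite("pics/w2.png",f["color"][:,:,::-1]);pickle.dump(f,open("w2.pkl","wb"))
h=cv2.cvtColor(np.ascontiguousarray(f["color"][:,:,::-1]),cv2.COLOR_BGR2HSV);m=(h[...,0]<14)&(h[...,1]>170)&(h[...,2]>120)
n_,lb,st,ce=cv2.connectedComponentsWithStats(m.astype(np.uint8))
for i in np.argsort(-st[1:,4])[:3]+1: print(st[i],ce[i],atz(f,*ce[i],.019))
E
```

```text
t 5.9 p [0.4251 0.1359 0.2867] psi -0.1050459357949128 shift [0.0003 0.0004 0.2277] az 0.019954064205087274 tiltz [ 0.0001  0.     -1.    ]
[0.0585 0.0309 1.6588 0.     1.4518 1.7344]
[105  46   3   3   4] [106.    46.75] [0.5826 0.3556 0.019 ]
[109  46   2   1   2] [109.5  46. ] [0.5829 0.3516 0.019 ]
[96 48  2  2  2] [96.5 48.5] [0.5819 0.3664 0.019 ]
```

View pics/w2.png

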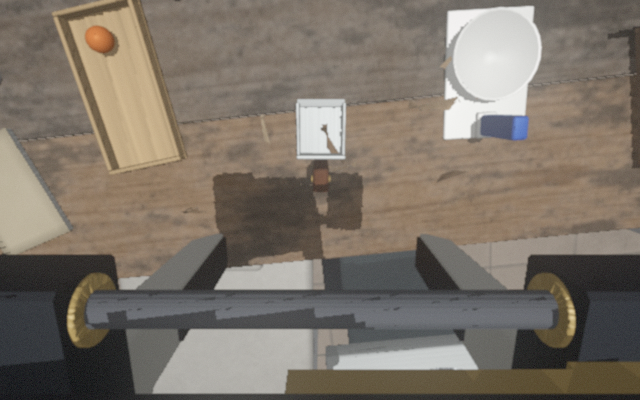

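Clear view: ball at (99,39), tray corners (109,172), (184,158), (135,0) and (54,13). The scoop is centred at (321,130) with its edges level, so the present yaw fits it. The dish plate corners are (447,10), (534,6), (526,138) and (444,139). I'll measure these and lower onto the scoop.

Run:
```python
from h import *
f=pickle.load(open("w2.pkl","rb"))
print("ball",atz(f,99,39,.019))
q=np.array([atz(f,*p,.024)[:2] for p in((109,172),(184,158),(135,0),(54,13))]);print("tray",q,q.mean(0))
for i,j in((0,3),(1,2)):
    d=q[j]-q[i];print(np.linalg.norm(d),np.arctan2(d[1],d[0]))
print("scoop lip",atz(f,296,100,.003),atz(f,346.5,100,.003),"grip top",atz(f,321,178,.1))
q=np.array([atz(f,*p,.005)[:2] for p in((447,10),(534,6),(526,138),(444,139))]);print("dish",q,q.mean(0))
for i,j in((2,1),(3,0),(2,3),(1,0)):
    d=q[j]-q[i];print(np.linalg.norm(d),np.arctan2(d[1],d[0]))
m=cv2.inRange(f["color"],(190,190,190),(255,255,255));
print("rim",atz(f,496,55,.026),"grip top",atz(f,524,128,.086))
```

```text
ball [0.5911 0.3612 0.019 ]
tray [[0.4465 0.384 ]
 [0.4535 0.2927]
 [0.6232 0.311 ]
 [0.62   0.3995]] [0.5358 0.3468]
0.17421807964835742 0.08938162922307265
0.1707500081738629 0.1074761716979101
scoop lip [0.5052 0.1559 0.003 ] [0.4989 0.0966 0.003 ] grip top [0.4272 0.1345 0.1   ]
dish [[ 0.583  -0.0226]
 [ 0.577  -0.1185]
 [ 0.4322 -0.1147]
 [ 0.4414 -0.0163]] [ 0.5084 -0.068 ]
0.14485659872229537 -0.026565032220090417
0.14180862559523055 -0.044719477918598385
0.09882474490724756 1.4775774696558768
0.0960951400205832 1.5076882288134104
rim [ 0.5284 -0.0676  0.026 ] grip top [ 0.4531 -0.0677  0.086 ]
```

Request:
send_rows(
  series=[-1,0,0,0.03,0,0,0,-1,0,0,0.035,0,0,0,-1,0,0,0.035,0,0,0,-1,0,0,0.035,0,0,0,-1,0,0,0.03,0,0,0,-1,0,0,0.025,0,0,0,-1,0,0,0.02,0,0,0,-1,0,0,0.017,0,0,0,-1,0,0,0,0,0,0],
)

```text
clock: 6.85
eef_pos: [0.4234, 0.1357, 0.0578]
eef_rot: [0.0, 0.999, -0.053, -0.002]
wrist_force: [0.0, 0.2, -0.3]
width: 0.0929
grip_force: 0.0
```

Request:
send_rows(
  series=[1,0,0,0,0,0,0,1,0,0,0,0,0,0,1,0,0,0,0,0,0,1,0,0,0,0,0,0,1,0,0,0,0,0,0,1,0,0,0,0,0,0,1,0,0,0,0,0,0,1,0,0,0,0,0,0],
  newtons=40,
)

```text
clock: 7.65
eef_pos: [0.4251, 0.1358, 0.0597]
eef_rot: [0.0, 0.999, -0.055, 0.0]
wrist_force: [0.2, 0.2, -0.2]
width: 0.0338
grip_force: 0.0
```

Request:
send_rows(
  series=[1,0,0,0,0,0,0,1,0,0,0,0,0,0,1,0,0,0,0,0,0,1,0,0,0,0,0,0,1,0,0,0,0,0,0,1,0,0,0,0,0,0],
)

```text
clock: 8.25
eef_pos: [0.4251, 0.1358, 0.0596]
eef_rot: [0.0, 0.999, -0.055, -0.0]
wrist_force: [0.2, 0.7, -1.0]
width: 0.0157
grip_force: 40.0
```

Request:
send_rows(
  series=[1,0,0,-0.02,0,0,0,1,0,0,-0.03,0,0,0,1,0,0,-0.03,0,0,0,1,0,0,-0.02,0,0,0,1,0,0,0,0,0,0,1,0,0,0,0,0,0],
)

```text
clock: 8.85
eef_pos: [0.4249, 0.1358, 0.1593]
eef_rot: [0.0, 0.999, -0.055, 0.0]
wrist_force: [-0.3, 0.2, -0.7]
width: 0.0158
grip_force: 40.0
```

Run:
```python
from h import *
s=read_state();print(s["width"],s["grip_force"],s["wrist_force"]);go([0,0,0])
f=cam("wrist");g=cam("side");pickle.dump((f,g,tool()[1:]),open("w3.pkl","wb"))
x=g["color"][180:250,310:400,::-1];a=f["color"][40:260,180:460,::-1]
a=cv2.resize(a,None,fx=1.8,fy=1.8,interpolation=2);b=cv2.resize(x,None,fx=3.2,fy=3.2,interpolation=2)
o=np.zeros((a.shape[0],a.shape[1]+b.shape[1],3),np.uint8);o[:,:a.shape[1]]=a;o[:b.shape[0],a.shape[1]:]=b;print(a.shape,o.shape);cv2.imwrite("pics/w3.png",o)
```

```text
0.015788891643215144 39.97594356536865 [-0.3322  0.1846 -0.659 ]
t 8.85 p [0.4249 0.1358 0.1593] psi -0.10915823724006819 shift [-0.4076  0.1813  0.1592] az None tiltz [ 0.0002 -0.     -1.    ]
(396, 504, 3) (396, 792, 3)
```

View pics/w3.png

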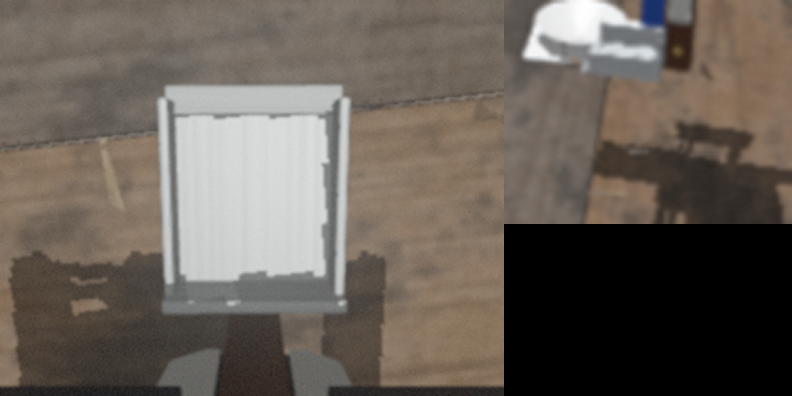

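The scoop is held level: lip row about 88 and centred at u=321, so the tip is about 80 mm ahead of the TCP. Next I'll carry it to just above the tray.

Request:
send_rows(
  series=[1,0.0077,-0.0265,0.003,0,0,-0.026,1,0.0077,-0.0265,0.003,0,0,-0.026,1,0.0077,-0.0265,0.003,0,0,-0.026,1,0.0077,-0.0265,0.003,0,0,-0.026,1,0.0077,-0.0265,0.003,0,0,-0.026,1,0.0077,-0.0265,0.003,0,0,-0.026,1,0.0077,-0.0265,0.003,0,0,-0.026,1,0.0077,-0.0265,0.003,0,0,-0.026,1,0,0,0,0,0,0,1,0,0,0,0,0,0],
)

```text
clock: 9.95
eef_pos: [0.4893, 0.3461, 0.1336]
eef_rot: [0.001, 0.999, 0.05, -0.002]
wrist_force: [-0.4, -0.4, -1.0]
width: 0.0158
grip_force: 40.0
```

Run:
```python
from h import *
go([.4868,.3479,.0655],.098)
f=cam("wrist");pickle.dump(f,open("w4.pkl","wb"));cv2.imwrite("pics/w4.png",f["color"][:,:,::-1])
```

```text
t 9.95 p [0.4893 0.3461 0.1336] psi 0.09974848435381106 shift [-0.0021 -0.0022  0.0681] az 0.0017484843538109196 tiltz [-0.0033 -0.0019 -1.    ]
```

View pics/w4.png

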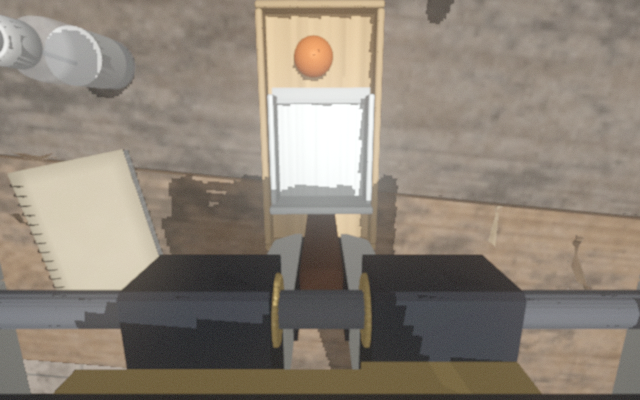

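Scoop and tray are aligned (both centred at u≈321). The ball is at (314,56), about 5 mm left, and the far wall's inner edge is at v≈8.

Run:
```python
from h import *
f=pickle.load(open("w4.pkl","rb"));s,p,M=tool();L=lambda u,v,z:(M.T@(atz(f,u,v,z)-p))
print("wall top inner",L(320,8,.024),"outer",L(320,2,.024));print("sides",L(258,10,.024),L(383,10,.024),"ball",L(314,56,.019),"lip",L(272,90,.0739),L(369,90,.0739))
```

```text
wall top inner [ 0.1327 -0.0004  0.1097] outer [ 0.1363 -0.0004  0.1097]
sides [ 0.1314 -0.0422  0.1096] [0.1315 0.0421 0.1097] ball [ 0.1031 -0.0046  0.1148] lip [ 0.0774 -0.028   0.0599] [0.0775 0.028  0.06  ]
```

Request:
send_rows(
  series=[1,-0.002,-0.0035,0.01,0,0,0,1,0,0,0.016,0,0,0,1,0,0,0.016,0,0,0,1,0,0,0.013,0,0,0,1,0,0,0.008,0,0,0,1,0,0,0.003,0,0,0,1,0,0,0,0,0,0,1,0,0,0,0,0,0],
)

```text
clock: 10.8
eef_pos: [0.4886, 0.3497, 0.0702]
eef_rot: [-0.0, 0.999, 0.049, 0.001]
wrist_force: [0.4, 0.0, -0.3]
width: 0.0161
grip_force: 40.0
```

Run:
```python
from h import *
go([.4868,.3479,.0653],.098);print(read_state()["wrist_force"])
```

```text
t 10.8 p [0.4886 0.3497 0.0702] psi 0.09870782181673471 shift [-0.002   0.0016  0.0049] az 0.0007078218167348993 tiltz [ 0.001   0.0005 -1.    ]
[ 0.4441  0.04   -0.272 ]
```

Request:
send_rows(
  series=[1,0,0,0.0025,0,0,0,1,0,0,0.0018,0,0,0,1,0,0,0,0,0,0,1,0.004,0,0,0,0,0,1,0.004,0,0,0,0,0,1,0.004,0,0,0,0,0,1,0.004,0,0,0,0,0,1,0.004,0,0,0,0,0,1,0.004,0,0,0,0,0,1,0.004,0,0,0,0,0,1,0,0,0,0,0,0],
)

```text
clock: 11.9
eef_pos: [0.5167, 0.3524, 0.0653]
eef_rot: [-0.0, 0.999, 0.049, 0.0]
wrist_force: [0.3, -0.3, -0.2]
width: 0.0158
grip_force: 40.0
```

Run:
```python
from h import *
go([.4868,.3479,.0653],.098);print(read_state()["wrist_force"])
f=cam("wrist")
h=cv2.cvtColor(np.ascontiguousarray(f["color"][:,:,::-1]),cv2.COLOR_BGR2HSV);m=((h[...,0]<14)&(h[...,1]>150)&(h[...,2]>120)).astype(np.uint8);m[250:]=0
n_,lb,st,ce=cv2.connectedComponentsWithStats(m);i=1+np.argmax(st[1:,4]);s,p,M=tool();print(st[i],ce[i],M.T@(atz(f,*ce[i],.019)-p))
cv2.imwrite("pics/w5.png",cv2.resize(f["color"][:260,200:440,::-1],None,fx=2.2,fy=2.2))
```

```text
t 11.9 p [0.5167 0.3524 0.0653] psi 0.09852402979320168 shift [-0.0302  0.0015  0.    ] az 0.0005240297932016524 tiltz [ 0.0005  0.0002 -1.    ]
[ 0.2665 -0.32   -0.2121]
[308  40   1   1   1] [308.  40.] [ 0.1025 -0.006   0.0463]
```

Request:
send_rows(
  series=[1,0.003,0,0,0,0,0,1,0.003,0,0,0,0,0,1,0.003,0,0,0,0,0,1,0.003,0,0,0,0,0,1,0.003,0,0,0,0,0,1,0.003,0,0,0,0,0,1,0.003,0,0,0,0,0,1,0.002,0,0,0,0,0,1,0,0,0,0,0,0],
)

```text
clock: 12.85
eef_pos: [0.5393, 0.3546, 0.0654]
eef_rot: [-0.0, 0.999, 0.049, 0.0]
wrist_force: [0.5, -0.1, -1.6]
width: 0.0159
grip_force: 40.0
```

```bash
cat >> h.py <<'E'
def ball(f,z,rows=260):
    h=cv2.cvtColor(np.ascontiguousarray(f["color"][:,:,::-1]),cv2.COLOR_BGR2HSV);m=((h[...,0]<13)&(h[...,1]>165)&(h[...,2]>90)).astype(np.uint8);m[rows:]=0
    m=cv2.morphologyEx(m,cv2.MORPH_CLOSE,np.ones((5,5)))
    n_,lb,st,ce=cv2.connectedComponentsWithStats(m);i=1+np.argmax(st[1:,4]);s,p,M=tool();print("ball px",st[i],ce[i],"tool",M.T@(atz(f,*ce[i],z)-p));return ce[i]
E
python3 - <<'E'
from h import *
go([.4868,.3479,.0653],.098);print(read_state()["wrist_force"])
f=cam("wrist");ball(f,.021)
cv2.imwrite("pics/w6.png",cv2.resize(f["color"][:260,200:440,::-1],None,fx=2.2,fy=2.2))
E
```

```text
t 12.85 p [0.5393 0.3546 0.0654] psi 0.09861449654535738 shift [-0.0529  0.0015  0.0001] az 0.0006144965453573903 tiltz [ 0.0004  0.0001 -1.    ]
[ 0.456  -0.1203 -1.6482]Traceback (most recent call last):
  File "<stdin>", line 3, in <module>
  File "h.py", line 27, in ball
    n_,lb,st,ce=cv2.connectedComponentsWithStats(m);i=1+np.argmax(st[1:,4]);s,p,M=tool();print("ball px",st[i],ce[i],"tool",M.T@(atz(f,*ce[i],z)-p));return ce[i]
                                                        ~~~~~~~~~^^^^^^^^^^
    return _wrapfunc(a, 'argmax', axis=axis, out=out, **kwds)
    return bound(*args, **kwds)
ValueError: attempt to get argmax of an empty sequence
```

Run:
```python
from h import *
f=pickle.load(open("w4.pkl","rb"))["color"]
h=cv2.cvtColor(np.ascontiguousarray(f[:,:,::-1]),cv2.COLOR_BGR2HSV);print("ball",h[45:70:6,314],f[60,314],"wood",h[40,285],h[150:230:40,268])
f=cam("wrist");g=f["color"]
h=cv2.cvtColor(np.ascontiguousarray(g[:,:,::-1]),cv2.COLOR_BGR2HSV);m=((h[...,0]<=16)&(h[...,1]>165)&(h[...,2]>150)).astype(np.uint8);m[250:]=0
n,lb,st,ce=cv2.connectedComponentsWithStats(m);print(st[1:],ce[1:])
print([ (d["p"],np.array(d["rect"])*[640,400,640,400]) for d in look_for(f,"ball_center")][:3])
pickle.dump(f,open("w6.pkl","wb"))
```

```text
ball [[ 13 139 241]
 [ 14 126 252]
 [ 13 131 247]
 [ 13 130 234]
 [ 12 127 217]] [240 170 116] wood [ 18  69 226] [[ 19  38 161]
 [ 18  52 143]]
[] []
[(0.95, array([289.984, 119.08 , 340.48 , 170.52 ]))]
```

The network sees the ball at about (315,145), 50 px across, which is inside the pan roughly 5 mm ahead of its middle. I'll lift gently, straight up first, then tip the mouth up a little.

Request:
send_rows(
  series=[1,0,0,-0.003,0,0,0,1,0,0,-0.008,0,0,0,1,0,0,-0.014,0,0,0,1,0,0,-0.018,0,0,0,1,0,0,-0.02,0,0.03,0,1,0,0,-0.02,0,0.03,0,1,0,0,-0.015,0,0.03,0,1,0,0,-0.008,0,0.03,0,1,0,0,-0.003,0,0,0,1,0,0,0,0,0,0,1,0,0,0,0,0,0],
)

```text
clock: 14.1
eef_pos: [0.536, 0.3541, 0.1734]
eef_rot: [-0.003, 0.997, 0.049, 0.059]
wrist_force: [-0.5, 0.2, -0.6]
width: 0.0163
grip_force: 40.0
```

```bash
cat >> h.py <<'E'
def bl(f,zt=None,zw=None):
    r=[d for d in look_for(f,"ball_center")][:1]
    if not r: print("no ball");return
    q=np.array(r[0]["rect"])*[640,400,640,400];c=(q[:2]+q[2:])/2;print("ball",round(r[0]["p"],2),c,"size",q[2:]-q[:2])
    s,p,M=tool()
    if zw is not None: w=atz(f,*c,zw);print("world",w);return w
    o,d=ray(f,*c);o=M.T@(o-p);d=M.T@d;print("tool",o+d*(zt-o[2])/d[2])
E
python3 - <<'E'
from h import *
go([.528,.1,.175],np.pi/2);f=cam("wrist");bl(f,.043);print(read_state()["joint_pos"])
E
```

```text
t 14.1 p [0.536  0.3541 0.1734] psi 0.09875564919773853 shift [-0.0326  0.2521 -0.0054] az -1.4720406775971577 tiltz [ 0.1175  0.0112 -0.993 ]
ball 0.59 [316.032 176.74 ] size [48.896 49.88 ]
tool [ 0.0296 -0.0021  0.043 ]
[ 0.4326  0.3977  1.4771 -0.0429  1.1557  1.9199]
```

Request:
send_rows(
  series=[1,-0.003,0.015,-0.001,0,0,0,1,-0.004,0.03,-0.001,0,0,0,1,-0.004,0.035,-0.001,0,0,0,1,-0.004,0.035,-0.001,0,0,0,1,-0.004,0.035,-0.001,0,0,0,1,-0.004,0.035,-0.001,0,0,0,1,-0.004,0.03,0,0,0,0,1,-0.003,0.02,0,0,0,0,1,-0.002,0.012,0,0,0,0],
)

```text
clock: 15.1
eef_pos: [0.5278, 0.1029, 0.1761]
eef_rot: [-0.003, 0.997, 0.048, 0.059]
wrist_force: [1.1, 0.1, -1.9]
width: 0.0159
grip_force: 40.0
```

Request:
send_rows(
  series=[1,0,0,0,0.008,0,-0.067,1,0,0,0,0.0165,0,-0.139,1,0,0,0,0.0165,0,-0.139,1,0,0,0,0.0165,0,-0.139,1,0,0,0,0.0165,0,-0.139,1,0,0,0,0.0165,0,-0.139,1,0,0,0,0.0165,0,-0.139,1,0,0,0,0.0165,0,-0.139,1,0,0,0,0.0165,0,-0.139,1,0,0,0,0.0165,0,-0.139,1,0,0,0,0.0165,0,-0.139,1,0,0,0,0.008,0,-0.067],
)

```text
clock: 16.3
eef_pos: [0.5283, 0.1051, 0.1761]
eef_rot: [-0.043, 0.682, 0.729, 0.041]
wrist_force: [0.5, 0.0, -1.6]
width: 0.0161
grip_force: 40.0
```

Run:
```python
from h import *
go([.528,-.17,.175],np.pi/2);f=cam("wrist");bl(f,.043);print(read_state()["joint_pos"])
```

```text
t 16.3 p [0.5283 0.1051 0.1761] psi 1.63866508052978 shift [-0.2727 -0.0189 -0.0313] az 0.06786875373488321 tiltz [-0.0065  0.1179 -0.993 ]
ball 0.6 [337.472 176.   ] size [51.712 48.4  ]
tool [0.0303 0.0081 0.043 ]
[-0.0909  0.2727  1.6516  0.1239  1.2366 -0.1961]
```

Request:
send_rows(
  series=[1,-0.0134,-0.0006,-0.0016,0,0,0,1,-0.0268,-0.0012,-0.0032,0,0,0,1,-0.0335,-0.0015,-0.004,0,0,0,1,-0.0335,-0.0015,-0.004,0,0,0,1,-0.0335,-0.0015,-0.004,0,0,0,1,-0.0335,-0.0015,-0.004,0,0,0,1,-0.0335,-0.0015,-0.004,0,0,0,1,-0.0335,-0.0015,-0.004,0,0,0,1,-0.0188,-0.0008,-0.0022,0,0,0,1,-0.008,0,-0.001,0,0,0,1,0,0,0,0,0,0,1,0,0,0,0,0,0],
)

```text
clock: 17.6
eef_pos: [0.5335, -0.1636, 0.1764]
eef_rot: [-0.043, 0.683, 0.728, 0.041]
wrist_force: [0.5, 0.6, -1.7]
width: 0.0158
grip_force: 40.0
```

Run:
```python
from h import *
s,p,M=tool();go([.528,-.17,.175]);f=cam("wrist");bl(f,.043);print(s["joint_pos"],"lip",p+M@[.08,0,.06])
for k in("dish","dish_grip"):
    r=outline_of(f,k)
    if r: v,u=np.nonzero(r[0]["region"]);print(k,r[0]["p"],u.min(),v.min(),u.max(),v.max())
cv2.imwrite("pics/w8.png",f["color"][:,:,::-1]);pickle.dump(f,open("w8.pkl","wb"))
```

```text
t 17.6 p [ 0.5335 -0.1636  0.1764] psi 1.633993732636731 shift [-0.0062 -0.0059  0.0007] az None tiltz [-0.0061  0.1188 -0.9929]
ball 0.77 [335.648 176.66 ] size [48.064 49.72 ]
tool [0.0296 0.0072 0.043 ]
[-0.5618  0.3408  1.5539  0.1007  1.3169 -0.6536] lip [ 0.5281 -0.0772  0.1264]
dish 0.86 199 35 385 146
dish_grip 0.94 198 36 386 152
```

View pics/w8.png

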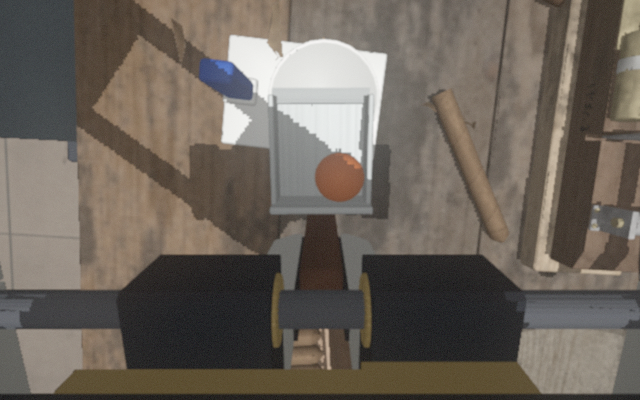

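The ball sits in the pan at (339,177). Beyond the lip (row 90) the dish hollow shows, with its rim top at (325,41), sides at about u=272 and 378, and the blue grip to the left, well clear.

Run:
```python
from h import *
f=pickle.load(open("w8.pkl","rb"));t=atz(f,325,41,.026);print("rim top",t,"centre",t[:2]-.048*np.array([-.063,.998]));print("L/R",atz(f,272,86,.026),atz(f,378,86,.026))
```

```text
rim top [ 0.5271 -0.0226  0.026 ] centre [ 0.5301 -0.0705]
L/R [ 0.4846 -0.0617  0.026 ] [ 0.5742 -0.0561  0.026 ]
```

Request:
send_rows(
  series=[1,0.002,0,0.004,0,-0.04,0,1,0.002,0,0.0087,0,-0.04,0,1,0.002,0,0.0087,0,-0.04,0,1,0.002,0,0.0087,0,-0.04,0,1,0.002,0,0.0087,0,-0.04,0,1,0.002,0,0.0087,0,-0.04,0,1,0.002,0,0.0087,0,-0.04,0,1,0.002,0,0.0087,0,-0.04,0,1,0,0,0.004,0,0,0,1,0,0,0,0,0,0,1,0,0,0,0,0,0],
)

```text
clock: 18.9
eef_pos: [0.5334, -0.1518, 0.1081]
eef_rot: [0.074, 0.681, 0.725, -0.068]
wrist_force: [-0.1, -0.2, -0.6]
width: 0.0159
grip_force: 40.0
```

Run:
```python
from h import *
s,p,M=tool();go(p);f=cam("wrist");bl(f,.043);print(s["joint_pos"],"lip",p+M@[.08,0,.06],s["wrist_force"])
```

```text
t 18.9 p [ 0.5334 -0.1518  0.1081] psi 1.633035568044322 shift [0. 0. 0.] az None tiltz [ 0.0151 -0.1994 -0.9798]
ball 0.81 [316.288  36.   ] size [48.64 52.4 ]
tool [ 0.104  -0.0036  0.043 ]
[-0.3598  0.3494  1.742  -0.2208  0.9758 -0.305 ] lip [ 0.5295 -0.0855  0.0333] [-0.1046 -0.1615 -0.6076]
```

Run:
```python
from h import *
for n in("wrist","side","scene","wrist"):
    f=cam(n);print(n);bl(f,zw=.023)
```

```text
wrist
ball 0.6 [308.128  45.3  ] size [50.112 51.8  ]
world [ 0.5199 -0.0654  0.023 ]
side
ball 0.58 [334.176 186.94 ] size [8.384 5.48 ]
world [ 0.5262 -0.0681  0.023 ]
scene
no ball
wrist
ball 0.58 [309.184  56.8  ] size [48.384 52.   ]
world [ 0.5202 -0.0713  0.023 ]
```

The ball rolled over the crest and is in the dish, around (0.522,-0.069). I'll withdraw the scoop back and up while levelling it.

Request:
send_rows(
  series=[1,-0.006,0,-0.008,0,0,0,1,-0.006,0,-0.012,0,0,0,1,-0.008,0,-0.016,0,0.025,0,1,-0.006,0,-0.018,0,0.025,0,1,-0.004,0,-0.018,0,0.025,0,1,-0.004,0,-0.018,0,0.025,0,1,-0.003,0,-0.015,0,0.025,0,1,-0.002,0,-0.008,0,0.025,0,1,0,0,0,0,0.025,0,1,0,0,0,0,0.025,0,1,0,0,0,0,0,0],
)

```text
clock: 20.5
eef_pos: [0.5338, -0.1731, 0.2254]
eef_rot: [0.001, 0.685, 0.729, 0.0]
wrist_force: [0.1, 0.1, -1.3]
width: 0.0158
grip_force: 40.0
```

Run:
```python
from h import *
s,p,M=tool();go([.44,.14,.175],-.1);print(s["joint_pos"])
f=cam("wrist");bl(f,zw=.023)
cv2.imwrite("pics/w9.png",f["color"][:,:,::-1]);pickle.dump(f,open("w9.pkl","wb"))
r=look_for(f,"dish");print([(d["p"],np.array(d["rect"])*[640,400,640,400]) for d in r[:2]])
```

```text
t 20.5 p [ 0.5338 -0.1731  0.2254] psi 1.6325138875800773 shift [ 0.3183 -0.0743  0.0501] az 1.7325138875800774 tiltz [ 0.0011 -0.0005 -1.    ]
[-0.5124  0.2787  1.5111  0.0001  1.3507 -0.5742]
ball 0.73 [313.696  71.84 ] size [26.048 28.48 ]
world [ 0.5197 -0.0726  0.023 ]
[(0.59, array([209.408,   6.8  , 380.672, 112.4  ]))]
```

View pics/w9.png

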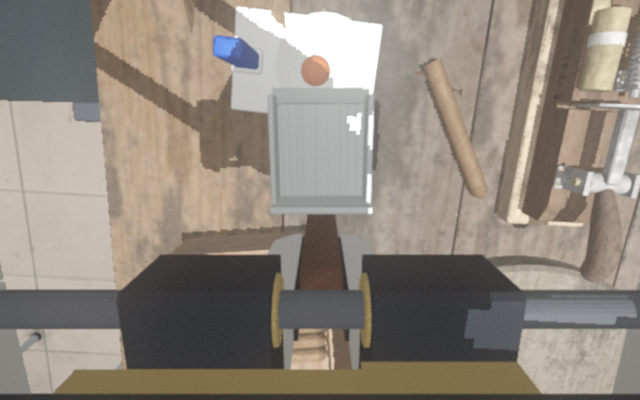

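Ball rests in the hollow at (315,70), and the dish is undisturbed. I'll carry the scoop back to its free spot, keeping this heading.

Request:
send_rows(
  series=[1,0.015,-0.004,0,0,0,0,1,0.03,-0.008,0,0,0,0,1,0.04,-0.011,0,0,0,0,1,0.04,-0.011,0,0,0,0,1,0.04,-0.011,0,0,0,0,1,0.04,-0.011,0,0,0,0,1,0.04,-0.011,0,0,0,0,1,0.04,-0.011,0,0,0,0,1,0.024,-0.007,0,0,0,0,1,0,0,0.02,0,0,0,1,0,0,0.04,0,0,0,1,0,0,0.04,0,0,0],
)

```text
clock: 21.85
eef_pos: [0.4296, 0.1317, 0.1249]
eef_rot: [0.002, 0.684, 0.73, 0.001]
wrist_force: [1.2, -0.2, -1.6]
width: 0.016
grip_force: 40.0
```

Request:
send_rows(
  series=[1,0,0,0.03,0,0,0,1,0,0,0.015,0,0,0,1,0,0,0.008,0,0,0,1,0,0,0,0,0,0,1,0,0,0,0,0,0],
)

```text
clock: 22.35
eef_pos: [0.4305, 0.1306, 0.0729]
eef_rot: [0.002, 0.684, 0.729, 0.0]
wrist_force: [0.2, -1.5, -0.6]
width: 0.0159
grip_force: 40.0
```

Run:
```python
from h import *
s,p,M=tool();go([.43,.13,.0597]);print(s["wrist_force"])
f=cam("scene");print([(d["p"],np.array(d["rect"])*[640,400,640,400]) for d in look_for(f,"scoop")[:2]])
```

```text
t 22.35 p [0.4305 0.1306 0.0729] psi 1.6339586204510859 shift [-0.0006 -0.0006  0.0132] az None tiltz [ 0.0031 -0.0015 -1.    ]
[ 0.2076 -1.5133 -0.6272]
[(0.67, array([262.912, 195.8  , 284.48 , 220.92 ]))]
```

Request:
send_rows(
  series=[1,0,0,0.007,0,0,0,1,0,0,0.004,0,0,0,1,0,0,0.0015,0,0,0,1,0,0,0.001,0,0,0,1,0,0,0,0,0,0,1,0,0,0,0,0,0],
)

```text
clock: 23.05
eef_pos: [0.43, 0.1301, 0.0595]
eef_rot: [0.001, 0.685, 0.729, -0.0]
wrist_force: [-3.7, -2.2, 12.6]
width: 0.0158
grip_force: 40.0
```

The 12.6 N contact shows it is standing, so I'll let go.

Request:
send_rows(
  series=[1,0,0,-0.0004,0,0,0,-1,0,0,0,0,0,0,-1,0,0,0,0,0,0,-1,0,0,0,0,0,0,-1,0,0,0,0,0,0,-1,0,0,0,0,0,0,-1,0,0,0,0,0,0,-1,0,0,0,0,0,0,-1,0,0,0,0,0,0],
)

```text
clock: 23.95
eef_pos: [0.4302, 0.1303, 0.059]
eef_rot: [0.001, 0.685, 0.729, 0.0]
wrist_force: [0.0, -0.3, -0.4]
width: 0.075
grip_force: 0.0
```

Request:
send_rows(
  series=[-1,0,0,-0.01,0,0,0,-1,0,0,-0.03,0,0,0,-1,0,0,-0.04,0,0,0,-1,0,0,-0.04,0,0,0,-1,0,0,-0.04,0,0,0,-1,0,0,-0.03,0,0,0,-1,0,0,0,0,0,0.1,-1,0,0,0,0,0,0.148,-1,0,0,0,0,0,0.148,-1,0,0,0,0,0,0.148,-1,0,0,0,0,0,0.148,-1,0,0,0,0,0,0.148],
)

```text
clock: 25.15
eef_pos: [0.4297, 0.1306, 0.2498]
eef_rot: [0.001, 0.923, 0.384, 0.001]
wrist_force: [-0.5, 1.0, -0.2]
width: 0.0931
grip_force: 0.0
```

Request:
send_rows(
  series=[-1,0,0,0,0,0,0.148,-1,0,0,0,0,0,0.148,-1,0,0,0,0,0,0.148,-1,0,0,0,0,0,0.148,-1,0,0,0,0,0,0.148,-1,0,0,0,0,0,0.113,-1,0,0,0,0,0,0,-1,0,0,0,0,0,0],
)

```text
clock: 25.95
eef_pos: [0.4298, 0.1306, 0.2495]
eef_rot: [0.001, 1.0, -0.028, 0.001]
wrist_force: [0.1, 0.2, 0.8]
width: 0.0932
grip_force: 0.0
```

Run:
```python
from h import *
s,p,M=tool();go([.455,-.064,.2],-.055);print(s["width"])
fs={}
for n in("wrist","side","scene"):
    f=cam(n);fs[n]=f
    for k in("scoop","scoop_grip","dish","dish_grip","box"):
        for d in outline_of(f,k)[:1]:
            fs[n,k]=d["region"];print(n,k,round(d["p"],2),(np.array(d["rect"])*[640,400,640,400]).round(0),d["region"].sum())
pickle.dump(fs,open("f10.pkl","wb"));cv2.imwrite("pics/w10.png",fs["wrist"]["color"][:,:,::-1])
```

```text
t 25.95 p [0.4298 0.1306 0.2495] psi -0.05641499683713826 shift [0.036  0.1928 0.0499] az -0.0014149968371381938 tiltz [ 0.0024 -0.0016 -1.    ]
0.09316626664703256
wrist scoop 0.94 [247. 148. 335. 206.] 3863
wrist scoop_grip 0.81 [243. 149. 333. 205.] 3890
wrist dish 0.96 [447.  16. 560. 157.] 12895
wrist dish_grip 0.95 [450.  13. 564. 162.] 12902
side scoop 0.58 [352. 197. 373. 247.] 568
side scoop_grip 0.81 [350. 198. 371. 248.] 581
side dish_grip 0.75 [318. 170. 360. 204.] 767
side box 0.86 [333. 134. 375. 168.] 1157
scene scoop 0.62 [263. 199. 283. 224.] 325
scene scoop_grip 0.91 [264. 198. 284. 225.] 322
scene dish 0.84 [313. 218. 362. 252.] 865
scene dish_grip 0.92 [318. 218. 360. 248.] 770
scene box 0.96 [358. 193. 458. 312.] 7378
```

View pics/w10.png

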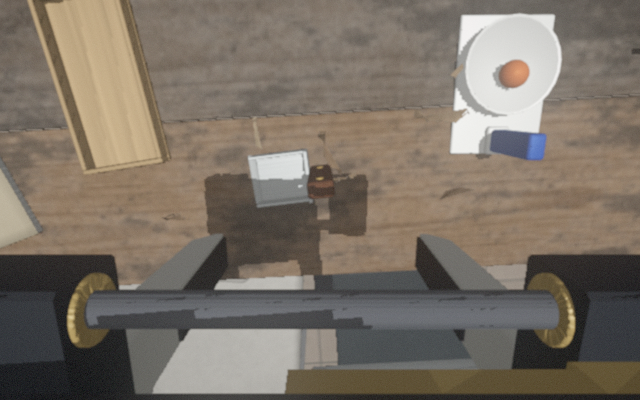

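The scoop stands free at (285,180). The dish plate corners are (459,15), (554,13), (539,153) and (450,153), with the ball at (514,73) close to the hollow's centre. I'll fit the dish and box poses numerically from the outlines.

```bash
cat >> h.py <<'E'
from scipy.optimize import minimize
def boxparts(q):
    x,y,a=q;c,s=np.cos(a),np.sin(a);T=lambda P:np.c_[x+c*P[:,0]-s*P[:,1],y+s*P[:,0]+c*P[:,1],P[:,2]]
    b=np.array([[i,j,k] for i in(-.08,.08) for j in(-.111,.111) for k in(0,.055)])
    l=np.array([[i+d,j,k] for i,k in((.08,.055),(.124,.22)) for j in(-.111,.111) for d in(-.003,.003)])
    return [T(b),T(l)]
def cyl(x,y,r,z0,z1):
    t=np.linspace(0,6.28,40);return np.array([[x+r*np.cos(i),y+r*np.sin(i),z] for i in t for z in(z0,z1)])
def dishparts(q):
    x,y,a=q;c,s=np.cos(a),np.sin(a);T=lambda P:np.c_[x+c*P[:,0]-s*P[:,1],y+s*P[:,0]+c*P[:,1],P[:,2]]
    return [T(np.array([[i,j,k] for i in(-.09,.052) for j in(-.048,.048) for k in(0,.005)])),T(cyl(0,0,.048,.02,.026)),T(np.array([[i,j,k] for i in(-.087,-.063) for j in(-.008,.008) for k in(0,.086)]))]
def iou(parts,obs):
    e=0
    for f,m in obs:
        im=np.zeros((1600,2560),np.uint8)
        for P in parts: cv2.fillConvexPoly(im,cv2.convexHull((proj(f,P)*4+1.5).astype(np.int32)),1)
        im=cv2.resize(im.astype(np.float32),(640,400),interpolation=cv2.INTER_AREA);e+=1-np.minimum(im,m).sum()/np.maximum(im,m).sum()
    return e/len(obs)
def fit(fn,q0,obs):
    S=np.array([.01,.01,.1]);q0=np.array(q0,float)
    r=min((minimize(lambda d:iou(fn(q0+d*S),obs),np.array(s,float),method="Nelder-Mead",options=dict(initial_simplex=np.array(s)+np.vstack([np.zeros(3),np.eye(3)]),xatol=.02,fatol=1e-4)) for s in((0,0,0),(0,0,1),(0,0,-1.5))),key=lambda r:r.fun)
    return q0+r.x*S,r.fun
E
python3 - <<'E'
from h import *
a=pickle.load(open("fs.pkl","rb"));b=pickle.load(open("f10.pkl","rb"))
S=lambda d,n,k:(d[n],d[n,k].astype(np.float32))
print("box both",fit(boxparts,[.48,-.41,0],[S(b,"scene","box"),S(a,"side","box")]))
print("box scene",fit(boxparts,[.48,-.41,0],[S(b,"scene","box")]),"scene0",fit(boxparts,[.48,-.41,0],[S(a,"scene","box")]))
print("dish",fit(dishparts,[.529,-.069,-.055],[S(b,"wrist","dish")]),fit(dishparts,[.529,-.069,-.055],[S(b,"wrist","dish_grip")]))
f=b["wrist"];print("ball",atz(f,514,73,.023),"rim",atz(f,513,66,.026))
q=np.array([atz(f,*p,.005)[:2] for p in((459,15),(554,13),(539,153),(450,153))]);print(q)
E
```

```text
box both (array([ 0.4792, -0.354 ,  0.2027]), np.float64(0.12377196550369263))
box scene (array([ 0.4785, -0.3527,  0.1686]), np.float64(0.08272910118103027)) scene0 (array([ 0.4766, -0.3538,  0.1582]), np.float64(0.0712088942527771))
dish (array([ 0.5293, -0.0678, -0.0487]), np.float64(0.07275396585464478)) (array([ 0.5288, -0.068 , -0.0676]), np.float64(0.07144176959991455))
ball [ 0.5215 -0.0717  0.023 ] rim [ 0.528  -0.0686  0.026 ]
[[ 0.5822 -0.0207]
 [ 0.5786 -0.1174]
 [ 0.4361 -0.1151]
 [ 0.4417 -0.0158]]
```

Dish fit agrees with my corners: centre (0.529,-0.068), yaw -0.055. The grip is then at (0.454,-0.064). I'll move over it and take a wrist look for the box on the way.

Request:
send_rows(
  series=[-1,0.003,0.017,0,0,0,0,-1,0.006,0.035,0,0,0,0,-1,0.007,0.04,0,0,0,0,-1,0.007,0.04,0,0,0,0,-1,0.007,0.035,0,0,0,0,-1,0.005,0.026,0,0,0,0,-1,0,0,0,0,0,0,-1,0,0,0,0,0,0],
)

```text
clock: 27.65
eef_pos: [0.4532, -0.0642, 0.2492]
eef_rot: [0.0, 1.0, -0.031, 0.001]
wrist_force: [0.3, 0.0, -0.6]
width: 0.093
grip_force: 0.0
```

Run:
```python
from h import *
go([.4541,-.0639,.051],-.055)
b={};f=cam("wrist");b["w"]=f
for k in("box","dish"):
    for d in outline_of(f,k)[:1]:
        b["w",k]=d["region"].astype(np.float32);print(k,d["p"],np.array(d["rect"])*[640,400,640,400])
if ("w","box") in b:
    print(fit(boxparts,[.478,-.353,.165],[(f,b["w","box"])]))
print("dish",fit(dishparts,[.529,-.068,-.055],[(f,b["w","dish"])]));bl(f,zw=.023)
w8=pickle.load(open("w8.pkl","rb"));print("cigar px",atz(w8,308,350,.03))
pickle.dump(b,open("f11.pkl","wb"))
```

```text
t 27.65 p [ 0.4532 -0.0642  0.2492] psi -0.06119277704318127 shift [ 0.0006 -0.0005  0.1982] az -0.00619277704318133 tiltz [ 0.0014 -0.0009 -1.    ]
box 0.93 [474.624   0.    639.68  233.08 ]
dish 0.84 [270.912  49.08  364.224 196.   ]
(array([ 0.479 , -0.3557,  0.1385]), np.float64(0.07379674911499023))
dish (array([ 0.5292, -0.068 , -0.0621]), np.float64(0.062370479106903076))
ball 0.85 [320.64 109.54] size [30.336 26.92 ]
world [ 0.5199 -0.0693  0.023 ]
cigar px [ 0.5289 -0.2956  0.03  ]
```

Request:
send_rows(
  series=[-1,0,0,0.02,0,0,0,-1,0,0,0.035,0,0,0,-1,0,0,0.04,0,0,0,-1,0,0,0.035,0,0,0,-1,0,0,0.03,0,0,0,-1,0,0,0.022,0,0,0,-1,0,0,0.012,0,0,0,-1,0,0,0.004,0,0,0,-1,0,0,0,0,0,0],
)

```text
clock: 28.75
eef_pos: [0.4536, -0.0638, 0.0512]
eef_rot: [0.001, 1.0, -0.029, 0.001]
wrist_force: [0.9, -0.4, 0.4]
width: 0.0934
grip_force: 0.0
```

Request:
send_rows(
  series=[0.3,0,0,0,0,0,0,0.5,0,0,0,0,0,0,0.5,0,0,0,0,0,0,0.5,0,0,0,0,0,0,0.6,0,0,0,0,0,0,0.6,0,0,0,0,0,0,0.7,0,0,0,0,0,0,0.7,0,0,0,0,0,0,0.8,0,0,0,0,0,0,1,0,0,0,0,0,0,1,0,0,0,0,0,0,1,0,0,0,0,0,0],
  newtons=55,
)

```text
clock: 29.95
eef_pos: [0.4537, -0.0644, 0.0514]
eef_rot: [0.001, 1.0, -0.03, 0.001]
wrist_force: [0.7, 0.5, 0.0]
width: 0.016
grip_force: 54.9
```

Request:
send_rows(
  series=[1,0,0,0,0,0,0,1,0,0,0,0,0,0,1,0,0,0,0,0,0,1,0,0,0,0,0,0],
)

```text
clock: 30.35
eef_pos: [0.4537, -0.0645, 0.0514]
eef_rot: [0.001, 1.0, -0.03, 0.001]
wrist_force: [0.3, 0.5, 1.1]
width: 0.0159
grip_force: 54.9
```

Run:
```python
from h import *
s,p,M=tool();go(p);print(s["width"],s["grip_force"],s["wrist_force"],s["joint_pos"])
f=cam("wrist");bl(f,zw=.023);g=cam("side");bl(g,zw=.023)
for d in outline_of(f,"dish")[:1]: print(fit(dishparts,[.529,-.068,-.06],[(f,d["region"].astype(np.float32))]))
```

```text
t 30.35 p [ 0.4537 -0.0645  0.0514] psi -0.059539244295776644 shift [0. 0. 0.] az None tiltz [ 0.0019 -0.0015 -1.    ]
0.015909148683686453 54.90862548351288 [0.3423 0.4871 1.1438] [-0.3848  0.3011  1.9747 -0.0009  0.8635  1.2461]
ball 0.75 [324.64 108.04] size [56.896 55.68 ]
world [ 0.521  -0.0713  0.023 ]
ball 0.52 [362.336 222.04 ] size [20.672 46.72 ]
world [0.4236 0.1278 0.023 ]
(array([ 0.5326, -0.0697, -0.0529]), np.float64(0.10421276092529297))
```

Request:
send_rows(
  series=[1,0,0,-0.002,0,0,0,1,0,0,-0.004,0,0,0,1,0,0,-0.008,0,0,0,1,0,0,-0.012,0,0,0,1,0,0,-0.016,0,0,0,1,0,0,-0.016,0,0,0,1,0,0,-0.012,0,0,0,1,0,0,-0.008,0,0,0,1,0,0,-0.004,0,0,0,1,0,0,0,0,0,0,1,0,0,0,0,0,0],
)

```text
clock: 31.7
eef_pos: [0.4532, -0.0643, 0.133]
eef_rot: [0.001, 1.0, -0.03, 0.001]
wrist_force: [-0.2, -0.3, -1.7]
width: 0.0156
grip_force: 54.9
```

```bash
cat >> h.py <<'E'
def dishtilt(q,t,x,y,yaw,z,tcp):
    pass
def dcheck():
    s,p,M=tool();f=cam("wrist");bl(f,.039+0-.011+.0)  # ball z: tcp is 51 mm above underside, ball 23 -> 28 mm ahead
    for d in outline_of(f,"dish")[:1]:
        m=d["region"].astype(np.float32)
        def parts(q):   # dish pose in tool frame: x,y offset, yaw, pitch
            P=dishparts([0,0,q[2]]);out=[]
            for A in P:
                A=A@R.from_euler("y",q[3]).as_matrix().T+[q[0],q[1],0]
                out.append(p+(M@np.c_[A[:,0],-A[:,1],.051-A[:,2]].T).T)
            return out
        S=np.array([.01,.01,.1,.1]);r=minimize(lambda v:iou(parts(v*S+[.075,0,0,0]),[(f,m)]),np.zeros(4),method="Nelder-Mead",options=dict(initial_simplex=np.vstack([np.zeros(4),np.eye(4)*.6]),xatol=.02,fatol=1e-4));print("dish rel tool x,-y,yaw,pitch(+ = far end down)",r.x*S+[.075,0,0,0],r.fun)
    print("psi",np.arctan2(M[1,0],M[0,0]),"p",p,"z",M[:,2],"grip",s["grip_force"],"moment",s["moment"])
E
python3 - <<'E'
from h import *
dcheck()
E
```

```text
ball 0.84 [323.392 107.76 ] size [58.624 56.48 ]
tool [0.0678 0.0023 0.028 ]
dish rel tool x,-y,yaw,pitch(+ = far end down) [ 0.0796 -0.0001  0.0077 -0.0181] 0.10615062713623047
psi -0.059518675418328906 p [ 0.4532 -0.0643  0.133 ] z [ 0.0012 -0.0014 -1.    ] grip 54.90687668323517 moment [ 0.0302  0.2339 -0.0475]
```

```bash
cat >> h.py <<'E'
def ballcol(n,w,f=None):
    f=f or cam(n);u,v=proj(f,[w])[0];h=cv2.cvtColor(np.ascontiguousarray(f["color"][:,:,::-1]),cv2.COLOR_BGR2HSV)
    m=(h[...,0]<16)&(h[...,1]>100)&(h[...,2]>110);k=np.zeros_like(m);r=14 if n!="wrist" else 60;k[int(max(v-r,0)):int(v+r),int(u-r):int(u+r)]=1;V,U=np.nonzero(m&k)
    if len(U): c=((U.min()+U.max())/2,(V.min()+V.max())/2);print(n,"expected px",u,v,"bbox",U.min(),V.min(),U.max(),V.max(),len(U),"mean",U.mean(),V.mean(),"ray at z of bbox centre",atz(f,*c,w[2]),"mean",atz(f,U.mean(),V.mean(),w[2]))
    else: print(n,"none")
    return f
E
python3 - <<'E'
from h import *
s,p,M=tool();w=p+M@[.075,0,.028];print(w)
for n in("side","scene","wrist"): ballcol(n,w)
print(p+M@[.0678,.0023,.028])
E
```

```text
[ 0.528  -0.0687  0.1048]
side expected px 334.24794193768514 164.90172255911185 bbox 334 162 339 168 37 mean 336.56756756756755 164.94594594594594 ray at z of bbox centre [ 0.5207 -0.0691  0.1048] mean [ 0.5205 -0.0695  0.1048]
scene expected px 341.2607915616185 208.90281069917972 bbox 337 196 354 213 40 mean 341.325 208.75 ray at z of bbox centre [ 0.5579 -0.0621  0.1048] mean [ 0.5288 -0.0683  0.1048]
wrist expected px 318.8796149120517 92.77522496808189 bbox 300 81 352 134 2200 mean 326.07363636363635 106.90136363636364 ray at z of bbox centre [ 0.5207 -0.0719  0.1048] mean [ 0.521  -0.0719  0.1048]
[ 0.5207 -0.0706  0.1048]
```

Side and wrist cameras agree that the ball sits about 8 mm towards the grip from the hollow's middle. I'll tip the far end down slightly and see whether it moves.

Request:
send_rows(
  series=[1,0,0,0,0,-0.015,0,1,0,0,0,0,-0.015,0,1,0,0,0,0,-0.015,0,1,0,0,0,0,-0.01,0,1,0,0,0,0,0,0,1,0,0,0,0,0,0,1,0,0,0,0,0,0],
)

```text
clock: 32.7
eef_pos: [0.4534, -0.0643, 0.1333]
eef_rot: [-0.0, 0.999, -0.03, -0.027]
wrist_force: [0.5, -0.3, -1.3]
width: 0.0158
grip_force: 54.9
```

Run:
```python
from h import *
s,p,M=tool();w=p+M@[.075,0,.028];print(w,M[:,2])
for n in("side","wrist"): ballcol(n,w)
dcheck()
```

```text
[ 0.5267 -0.0687  0.1014] [-0.0531  0.0017 -0.9986]
side expected px 334.62614438905996 165.8889602125395 bbox 330 163 335 169 38 mean 332.60526315789474 165.71052631578948 ray at z of bbox centre [ 0.5335 -0.0669  0.1014] mean [ 0.5334 -0.0691  0.1014]
wrist expected px 318.9305488727661 92.47153686197022 bbox 298 45 351 101 2382 mean 324.1502938706969 73.24265323257767 ray at z of bbox centre [ 0.5356 -0.072   0.1014] mean [ 0.5355 -0.0718  0.1014]
ball 0.77 [320.8   74.46] size [55.744 60.68 ]
tool [0.0834 0.0009 0.028 ]
dish rel tool x,-y,yaw,pitch(+ = far end down) [ 0.0801 -0.0006  0.004  -0.0187] 0.10967546701431274
psi -0.059553172638564 p [ 0.4534 -0.0643  0.1334] z [-0.0529  0.0016 -0.9986] grip 54.90670144557953 moment [-0.0215  0.203  -0.0762]
```

Very shallow hollow: a 0.054 rad tilt moved the ball 15 mm, so half of that should centre it.

Request:
send_rows(
  series=[1,0,0,0,0,0.009,0,1,0,0,0,0,0.009,0,1,0,0,0,0,0.007,0,1,0,0,0,0,0,0,1,0,0,0,0,0,0,1,0,0,0,0,0,0,1,0,0,0,0,0,0],
)

```text
clock: 33.65
eef_pos: [0.4536, -0.0644, 0.1334]
eef_rot: [0.0, 0.999, -0.03, -0.014]
wrist_force: [0.3, -0.4, -1.8]
width: 0.0157
grip_force: 54.9
```

Run:
```python
from h import *
s,p,M=tool();w=p+M@[.075,0,.028];print(w,M[:,2])
for n in("side","wrist","wrist"): ballcol(n,w)
b=(.478,-.355,.15);c,s_=np.cos(b[2]),np.sin(b[2])
# dish x -> box -y ; grip is 56 mm behind dish_mid
d=np.array([s_,-c]);t=np.array(b[:2])-.0565*d;print("final TCP",t,"psi",np.arctan2(d[1],d[0]))
```

```text
[ 0.5276 -0.0689  0.1033] [-0.0281  0.0002 -0.9996]
side expected px 334.35513597518695 165.3263865640967 bbox 329 162 334 168 37 mean 331.6756756756757 165.1081081081081 ray at z of bbox centre [ 0.5371 -0.0699  0.1033] mean [ 0.5365 -0.0692  0.1033]
wrist expected px 318.9887554669878 92.46068497000189 bbox 295 46 348 102 2375 mean 321.3035789473684 73.29726315789473 ray at z of bbox centre [ 0.5362 -0.0706  0.1033] mean [ 0.5365 -0.0705  0.1033]
wrist expected px 319.0031722110184 92.43700913584065 bbox 295 45 348 101 2372 mean 321.27571669477237 73.17580101180438 ray at z of bbox centre [ 0.5366 -0.0706  0.1033] mean [ 0.5366 -0.0705  0.1033]
final TCP [ 0.4696 -0.2991] psi -1.4207963267948966
```

The ball rolls freely over a flat floor of about ±8 mm, symmetric about tool x 0.0756 (the nominal centre), so it stays within 12 mm if the dish is kept level. I'll level it, raise it, then turn here before moving over the box, clear of the lid.

Request:
send_rows(
  series=[1,0,0,-0.002,0,0.009,0,1,0,0,-0.005,0,0.01,0,1,0,0,-0.009,0,0.009,0,1,0,0,-0.011,0,0,0,1,0,0,-0.011,0,0,0,1,0,0,-0.007,0,0,0,1,0,0,-0.004,0,0,0.02,1,0,0,0,0,0,0.04,1,0,0,0,0,0,0.06,1,0,0,0,0,0,0.08,1,0,0,0,0,0,0.09,1,0,0,0,0,0,0.09],
)

```text
clock: 35.0
eef_pos: [0.4536, -0.0642, 0.1823]
eef_rot: [0.001, 0.975, -0.22, -0.0]
wrist_force: [0.2, -0.2, -2.3]
width: 0.0156
grip_force: 54.9
```

Request:
send_rows(
  series=[1,0,0,0,0,0,0.09,1,0,0,0,0,0,0.09,1,0,0,0,0,0,0.09,1,0,0,0,0,0,0.09,1,0,0,0,0,0,0.09,1,0,0,0,0,0,0.09,1,0,0,0,0,0,0.09,1,0,0,0,0,0,0.09,1,0,0,0,0,0,0.09,1,0,0,0,0,0,0.08,1,0,0,0,0,0,0.06,1,0,0,0,0,0,0.03],
)

```text
clock: 36.2
eef_pos: [0.4537, -0.0642, 0.1823]
eef_rot: [0.001, 0.758, -0.653, 0.0]
wrist_force: [0.7, -0.2, -2.6]
width: 0.0159
grip_force: 54.9
```

Run:
```python
from h import *
go([.4696,-.2991,.181],-1.42);s,p,M=tool();w=p+M@[.075,0,.028];f=ballcol("wrist",w);bl(f,.028);print(s["joint_pos"])
for k in("box",):
    for d in outline_of(f,k)[:1]: print(k,d["p"],(np.array(d["rect"])*[640,400,640,400]).round())
```

```text
t 36.2 p [ 0.4537 -0.0642  0.1823] psi -1.4225504396018187 shift [0.2347 0.019  0.0016] az -0.002550439601818777 tiltz [-0.0005 -0.0012 -1.    ]
wrist expected px 318.80220532974795 96.00585159839594 bbox 293 46 346 102 2385 mean 319.69392033542977 73.620964360587 ray at z of bbox centre [ 0.4659 -0.1487  0.1544] mean [ 0.4659 -0.1489  0.1544]
ball 0.7 [316.928  76.7  ] size [54.912 61.16 ]
tool [ 0.084  -0.0007  0.028 ]
[-0.3838  0.1306  1.8109 -0.0014  1.2001  2.6101]
```

Request:
send_rows(
  series=[1,0.004,0.0003,0,0,0,0,1,0.008,0.0006,0,0,0,0,1,0.012,0.001,0,0,0,0,1,0.016,0.0013,0,0,0,0,1,0.02,0.0016,0,0,0,0,1,0.024,0.002,0,0,0,0,1,0.025,0.002,0,0,0,0,1,0.025,0.002,0,0,0,0,1,0.025,0.002,0,0,0,0,1,0.02,0.0017,0,0,0,0,1,0.018,0.0015,0,0,0,0,1,0.014,0.0012,0,0,0,0],
)

```text
clock: 37.55
eef_pos: [0.4684, -0.2772, 0.1825]
eef_rot: [0.001, 0.758, -0.652, 0.0]
wrist_force: [0.2, 0.6, -1.8]
width: 0.0155
grip_force: 54.9
```

Request:
send_rows(
  series=[1,0.011,0.0009,0,0,0,0,1,0.007,0.0006,0,0,0,0,1,0.004,0.0003,0,0,0,0,1,0.0015,0,0,0,0,0,1,0,0,0,0,0,0,1,0,0,0,0,0,0,1,0,0,0,0,0,0],
)

```text
clock: 38.25
eef_pos: [0.4704, -0.2985, 0.1828]
eef_rot: [0.001, 0.759, -0.651, 0.0]
wrist_force: [-0.2, -0.5, -1.1]
width: 0.0161
grip_force: 54.9
```

Run:
```python
from h import *
go([.4696,-.2991,.181],-1.42);s,p,M=tool();w=p+M@[.0755,0,.028];print("hollow",w)
for n in("wrist","side","scene"):
    f=ballcol(n,w)
    if n=="wrist": bl(f,.028)
    for d in outline_of(f,"box")[:1]: print(n,"box",d["p"],fit(boxparts,[.478,-.355,.15],[(f,d["region"].astype(np.float32))]))
    if n=="scene":
        for d in look_for(f,"scoop")[:1]: print("scoop",d["p"],np.array(d["rect"])*[640,400,640,400])
dcheck()
```

```text
t 38.25 p [ 0.4704 -0.2985  0.1828] psi -1.4188604278676342 shift [0.0005 0.0009 0.0018] az 0.001139572132365707 tiltz [-0.0001 -0.0014 -1.    ]
hollow [ 0.4818 -0.3732  0.1549]
wrist expected px 318.79684237842497 94.95079544772048 bbox 295 45 348 101 2377 mean 321.7008834665545 73.06562894404712 ray at z of bbox centre [ 0.482  -0.3835  0.1549] mean [ 0.4819 -0.3835  0.1549]
ball 0.73 [320.192  74.16 ] size [55.168 56.88 ]
tool [0.0851 0.0006 0.028 ]
wrist box 0.69 (array([ 0.639 , -0.3371,  0.1101]), np.float64(0.2515712380409241))
side none
side box 0.7 (array([ 0.4781, -0.3475,  0.2061]), np.float64(0.12145721912384033))
scene expected px 413.3797721790676 241.86537973790712 bbox 399 227 426 247 110 mean 415.6909090909091 236.04545454545453 ray at z of bbox centre [ 0.499  -0.3594  0.1549] mean [ 0.5088 -0.3637  0.1549]
scoop 0.89 [260.928 200.48  283.904 226.68 ]
ball 0.69 [318.88  73.34] size [56.   61.72]
tool [0.0856 0.     0.028 ]
dish rel tool x,-y,yaw,pitch(+ = far end down) [ 0.081  -0.0006  0.0041 -0.0301] 0.10890465974807739
psi -1.4194789237794219 p [ 0.4703 -0.299   0.1828] z [-0.0001 -0.0015 -1.    ] grip 54.906874895095825 moment [ 0.1124  0.0931 -0.0176]
```

Position and yaw are good, but the ball measures about 9.5 mm past the middle. A small pulse of tilt should bring it nearer the centre.

Request:
send_rows(
  series=[1,0,0,0,0,0.012,0,1,0,0,0,0,0,0,1,0,0,0,0,0,0,1,0,0,0,0,0,0],
)

```text
clock: 39.2
eef_pos: [0.4704, -0.299, 0.1827]
eef_rot: [0.005, 0.759, -0.652, 0.005]
wrist_force: [0.3, 0.3, -2.0]
width: 0.0154
grip_force: 54.9
```

Run:
```python
from h import *
for i in range(2):
    s,p,M=tool();w=p+M@[.0755,0,.028];f=cam("wrist");print(s["clock"],M[:,2]);bl(f,.028)
```

```text
39.2 [ 0.0018 -0.0134 -0.9999]
ball 0.95 [321.344  73.74 ] size [57.088 61.88 ]
tool [0.0854 0.0012 0.028 ]
39.3 [ 0.0017 -0.0134 -0.9999]
ball 0.88 [320.992  75.5  ] size [56.768 59.4  ]
tool [0.0846 0.0011 0.028 ]
```

Request:
send_rows(
  series=[1,0,0,0,0,0.012,0,1,0,0,0,0,0,0,1,0,0,0,0,0,0,1,0,0,0,0,0,0],
)

```text
clock: 39.8
eef_pos: [0.4704, -0.299, 0.1828]
eef_rot: [0.008, 0.758, -0.652, 0.01]
wrist_force: [-0.3, -0.1, -1.6]
width: 0.0158
grip_force: 54.9
```

```bash
cat > chk.py <<'E'
from h import *
for i in range(3):
    s,p,M=tool();w=p+M@[.0755,0,.028];f=cam("wrist");u=ballcol("wrist",w,f);print(s["clock"],M[:,2]);bl(f,.028)
E
python3 chk.py
```

```text
wrist expected px 318.7911582248471 94.8479700175837 bbox 295 47 348 103 2371 mean 321.66469843947704 74.4517081400253 ray at z of bbox centre [ 0.4819 -0.3838  0.1567] mean [ 0.4819 -0.384   0.1567]
39.8 [ 0.0036 -0.0253 -0.9997]
ball 0.76 [319.04  75.1 ] size [57.088 58.6  ]
tool [0.0847 0.0001 0.028 ]
wrist expected px 318.8289053742019 94.8645562815518 bbox 295 47 348 102 2364 mean 321.6954314720812 74.32868020304568 ray at z of bbox centre [ 0.482  -0.384   0.1567] mean [ 0.4819 -0.3841  0.1567]
39.9 [ 0.0036 -0.0253 -0.9997]
ball 0.73 [320.192  74.04 ] size [55.424 60.08 ]
tool [0.0853 0.0007 0.028 ]
wrist expected px 318.8455276038948 94.93654597251627 bbox 295 47 348 102 2370 mean 321.62194092827 74.37172995780591 ray at z of bbox centre [ 0.4819 -0.3841  0.1567] mean [ 0.4819 -0.3841  0.1567]
40.0 [ 0.0035 -0.0252 -0.9997]
ball 0.65 [322.048  75.36 ] size [58.24 61.68]
tool [0.0847 0.0016 0.028 ]
```

Request:
send_rows(
  series=[1,0,0,0,0,0.01,0,1,0,0,0,0,0,0,1,0,0,0,0,0,0,1,0,0,0,0,0,0],
)

```text
clock: 40.5
eef_pos: [0.4703, -0.2989, 0.1827]
eef_rot: [0.012, 0.758, -0.651, 0.013]
wrist_force: [-0.3, 0.3, -0.8]
width: 0.0156
grip_force: 54.9
```

```bash
python3 chk.py | grep -v tool
```

```text
wrist expected px 318.8020736007008 94.9467169743471 bbox 295 53 348 108 2344 mean 321.6825938566553 80.09982935153583 ray at z of bbox centre [ 0.4816 -0.3815  0.1574] mean [ 0.4815 -0.3817  0.1574]
40.5 [ 0.0051 -0.0351 -0.9994]
ball 0.83 [320.64  81.6 ] size [57.728 59.2  ]
wrist expected px 318.8028899589249 94.96589898441718 bbox 295 55 348 110 2331 mean 321.71342771342773 82.45302445302445 ray at z of bbox centre [ 0.4814 -0.3806  0.1574] mean [ 0.4813 -0.3806  0.1574]
40.6 [ 0.005  -0.0351 -0.9994]
no ball
wrist expected px 318.80710206865183 94.94034283945577 bbox 295 58 348 113 2304 mean 321.58550347222223 84.92925347222223 ray at z of bbox centre [ 0.4812 -0.3792  0.1574] mean [ 0.4812 -0.3795  0.1574]
40.7 [ 0.005  -0.0351 -0.9994]
ball 0.68 [320.128  86.16 ] size [57.088 55.12 ]
```

It is rolling slowly toward the middle. I'll hold briefly, then level.

Request:
send_rows(
  series=[1,0,0,0,0,0,0,1,0,0,0,0,-0.017,0,1,0,0,0,0,-0.017,0,1,0,0,0,0,0,0,1,0,0,0,0,0,0,1,0,0,0,0,0,0],
)

```text
clock: 41.4
eef_pos: [0.4703, -0.299, 0.1826]
eef_rot: [0.001, 0.758, -0.652, 0.0]
wrist_force: [0.2, 0.4, -1.3]
width: 0.0158
grip_force: 54.9
```

```bash
python3 chk.py; python3 -c "
from h import *
s=read_state();print(s['clock'],s['grip_force'],s['qd'])"
```

```text
wrist expected px 318.82564955587617 94.94968844992073 bbox 296 67 348 121 2277 mean 321.58014931927977 93.62362758014932 ray at z of bbox centre [ 0.4801 -0.3744  0.1547] mean [ 0.4804 -0.3745  0.1547]
41.4 [-0.0002 -0.0014 -1.    ]
ball 0.58 [320.64  94.26] size [54.656 58.92 ]
tool [0.076 0.001 0.028]
wrist expected px 318.8208917106455 94.9710014733114 bbox 296 67 348 121 2271 mean 321.59445178335534 93.5618670189344 ray at z of bbox centre [ 0.4802 -0.3743  0.1548] mean [ 0.4804 -0.3745  0.1548]
41.5 [-0.0002 -0.0015 -1.    ]
ball 0.93 [318.624  94.1  ] size [56.  61.8]
tool [ 0.0759 -0.0001  0.028 ]
wrist expected px 318.84059870834113 94.8789077568102 bbox 296 67 348 120 2277 mean 321.5696091348265 93.57927097057532 ray at z of bbox centre [ 0.4803 -0.3745  0.1549] mean [ 0.4805 -0.3744  0.1549]
41.6 [-0.0001 -0.0015 -1.    ]
ball 0.84 [319.488  94.4  ] size [58.624 58.4  ]
tool [0.0757 0.0003 0.028 ]
41.7 54.90700542926788 [-0.0023 -0.0005 -0.0008 -0.001   0.0013 -0.0003]
```

The ball is centred to within about 1 mm and still. The dish is level, about 131 mm up, and held at 55 N, so I'm handing in.

```bash
python3 -c "
from plant import job
print(job.hand_in())"
```

```text
the job is handed in; nothing more can be done
None
```

I handed the job in at about 42 s of the 72 s limit, and the hand-in gave no verdict. By my last measurements, the dish is held level about 131 mm up, centred over the cigar box, with the ball at rest in its middle and the scoop standing free on the worktop.

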